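Slide the instrument tray home in its board pocket

ROBOT

A 7-joint arm with a two-finger parallel gripper is mounted at the origin on the work surface. World frame = base frame: x ahead of the robot, y to its left, z up, the work surface at z = 0. Lengths are in m, angles in rad, forces in N, time in s.
With the tool pointing down it reaches from about 0.425 to 0.975 m from the base axis. Payload 16.7 kg.
Tool frame: the origin (TCP) lies between the finger pads; the fingertips stand 8 mm ahead of it and the grasp point (between the pads) lies 11 mm behind it; z points along the fingers, y is the line along which they close (so a half turn about z gives the same grasp; the last joint's range is limited). The gripper opens to 85 mm and grips with 20 to 120 N. Pads are 22 mm wide; open, the fingers measure 114 mm over their backs; the gripper's body (76 mm by 85 mm) begins 54 mm behind the grasp point. The pads swing forward as they close: fully open they stand 13 mm farther back than shut.
Start: joints at [-1.3, 0.426, 0.074, 1.606, -0.034, 1.111, -0.067], TCP at [0.275, 0.616, 0.219] pointing down, gripper open.
Joint ranges: [-2.85, 2.85], [-0.5, 2.14], [-1.23, 1.37], [0.21, 2.46], [-1.02, 4.16], [0.16, 2.05], [-2.73, 2.73]. Speed limits (rad/s): [1.89, 1.89, 2.39, 2.39, 3.01, 3.01, 3.01].

INTERFACE

Orientations are given as a unit quaternion [w, x, y, z].
In Python, from rig import manip, viewer gives the robot as it stands.
- The arm moves only by the shell command python3 -m inch 'ROWS' [OPENING] [FORCE]. ROWS is a JSON object of lists of equal length, an entry for each row: "xyz": the shift along the tool's x, y, z in cm, a list of three; "twist": the turn about the tool's z in rad. A call has exactly 10 rows; each row is the pose to reach, as a shift and turn from the pose commanded when the call began, along the tool's axes at that moment; what a row does not reach only later rows make up. A row lasts 1/10 s, in which the tool goes at most 50 mm and 8.59 degrees, less where a joint would pass 70% of its speed; a pose out of reach is approached as far as the arm can. A call with a gripper value outside its range is refused whole. OPENING is the opening, from 0 (shut) to 1 (fully open), set as the call begins (- or left out, the last holds). The fingers move at their own pace and stop on an object; FORCE is the grip in N (left out, the last holds). Time passes only in rows, so rows that repeat a pose let the fingers close, or fill a call up. It gives the time, the measured TCP pose, the force, the opening and the grip force at its end, in the units of the state.
- manip.state(): the state, without advancing time (a new reading comes with each control period).
- viewer.capture(name): name is "side" or "top"; returns a dict with "frame" (480x640x3 uint8, red, green, blue), "fx", "fy", "cx", "cy" (pixels), "R" (3x3) and "t" (3): a world point X has camera coordinates R X + t. Camera axes: x right, y down, z forward; pixel columns grow to the right and rows downward; lengths in m; the calibration is good to about 2 mm. A picture is of the moment at which its call begins. There is no depth.
- manip.job_done(): hands the job in; it is judged then, once.
The state is a dict: "time": time; "q": joint angles; "joint_velocities": joint speeds; "joint_torque": joint torques, N m; "tcp_pos": TCP position; "ee_rot": TCP orientation; "contact_force": force on the tool from outside, world axes, zero at the start; "moment": the same for the moment, N m; "gripper_width": opening from 0.0 (shut) to 1.0 (fully open); "grip_force": force on a finger pad.
Only numpy, scipy, OpenCV 4.12 (cv2) and the standard library are available. Lean on these libraries where they do the work, as an engineer would, in place of code of your own. Each camera call takes 0.05 s, during which the arm holds its last target. There are 200 camera calls.

TASK

Pick up the aluminium tray by its upright grip and lay it flat on the right-hand end of the white board, against the fence and clear of the pocket. From there slide it left along the fence, keeping it down on the board and level, until it drops fully into the shallow pocket; be gentle, do not force it against the pocket's end. Let go of it, and leave the other things on the table where they are.

Things in the scene. Friction and masses are not known exactly. Their poses are not given: they have to be found in the camera images.
- tray: Shallow aluminium tray, 84 mm (x) by 130 mm (y), floor 4 mm thick, rim 3 mm thick and 12 mm high, 0.26 to 0.5 kg. On the middle of its floor stands an upright plate as a grip: 60 mm long along x, 12 mm thick along y, top 46 mm above the underside. Origin: middle of the underside, z up. Same after a half turn. A tray held tight does not dip by itself; one pushed by loosely set fingers does.
- fence: Fixed aluminium fence bar on two steel brackets that carry a white board. Origin on the table under the lane's middle line; x across the lane away from the robot, y left along the lane, z up. Bar: y -240 to +240 mm, near face at x = 44 mm, top at z = 75 mm. Board: top at z = 60 mm, 19 mm thick, from x = -68 mm to under the bar, y at least -220 to +170 mm.
- lane_start (a point): Right-hand end of the lane: the point on the board's top (145 mm right of the fence's middle, on the lane's middle line) where the middle of the tray can be laid, wholly on the board and clear of the pocket. Axes as the fence's.
- lane_pocket (a point): Point on the lane's middle line at the board's top, 65 mm left of the fence's middle; axes as the fence's. The board sits stiffly on its brackets, but was shifted along them: the pocket's place is NOT measured: its middle lies up to 45 mm either way along y from here, to be seen or felt (the tray dips, then its left wall stops it). Pocket: 9 mm deep, 134 mm along y, 88 mm along x, from x = -44 mm to the fence's face.
- thermometer: Bystander: grey ear thermometer lying on its side, 95 mm long (y), about 75 mm wide at its probe, 26 mm high. Origin: underside of the handle's middle.
- egg_cup: Bystander: white ceramic egg cup, 50 mm wide, 62 mm high. Origin: middle of the foot.
- tweezer_case: Bystander: yellow plastic tweezer case with a round press-button catch, 125 mm (y) by 30 mm by 16 mm. Origin: middle of the underside.
- dish: Bystander: small plain aluminium dish without a grip, 75 by 100 by 18 mm. Origin: middle of the underside.
- tape_roll: Bystander: grey roll of tape lying flat, 68 mm across, 25 mm high. Origin: middle of the underside.
Mind the look-alikes: they are no part of the job. Several things have the shape of the tray; the one meant has the colours described above.

How it is judged:
By the outcome, as a careful person would: the job done as asked, in the order asked, and still so for the second after the job is handed in, with the robot touching nothing.
It also fails if it takes over 48 s, if anything falls off the work surface, if the arm or the gripper's body presses on something with over 40 N, if the wrist force passes 120 N, or if a joint passes its speed limit or range.

## Working session

There is one attempt and no reset: what is moved stays moved. The work goes in short steps, Python scripts to look and compute and a shell command to move; the robot and the scene stay as the last step left them, time stands still between calls to the robot, and variables do not carry over. Pictures are saved under pics/ and viewed, at most 10 in all, crops included, and the job is handed in when it is done.

```bash
ls; mkdir -p pics; python3 - <<'E'
from rig import manip, viewer
import cv2, json, numpy as np
for n in("top","side"):
    c=viewer.capture(n); cv2.imwrite(f"pics/{n}0.png",c["frame"][:,:,::-1])
    print(n,c["fx"],c["fy"],c["cx"],c["cy"],np.round(c["R"],3).tolist(),np.round(c["t"],3).tolist())
s=manip.state(); print(s)
E
```

```text
pics
top 556.8483013559652 556.8483013559652 316.7400999315881 233.89307469831598 [[-0.025, -1.0, -0.01], [-0.986, 0.026, -0.165], [0.166, 0.006, -0.986]] [-0.048, 0.447, 1.116]
side 527.3469006315934 527.3469006315934 319.87814270804824 232.99865253277923 [[0.9, -0.435, -0.007], [-0.309, -0.629, -0.713], [0.306, 0.644, -0.701]] [-0.448, 0.177, 1.18]
{'time': 0.1, 'q': array([-1.30048494,  0.42670883,  0.07386177,  1.60655354, -0.03410867,
        1.1107681 , -0.06708023]), 'joint_velocities': array([ 0.00175281, -0.00195139,  0.00132829, -0.00419523, -0.00110339,
       -0.00098713,  0.00251954]), 'joint_torque': array([ 8.04986805e-03, -9.51537895e+01,  3.77169594e+00, -4.64397848e+01,
        1.97259395e-02,  6.46510467e-03,  2.82820636e-06]), 'tcp_pos': array([0.2749944 , 0.61602662, 0.21784996]), 'ee_rot': array([-8.23946923e-05,  2.08379375e-01,  9.78047897e-01, -5.83268452e-04]), 'contact_force': array([-0.36086874, -0.48389285, -0.06785999]), 'moment': array([-0.0448376 ,  0.01379191,  0.00839655]), 'grip_force': 0.0, 'gripper_width': 0.9988642092920842}
```

View pics/top0.png

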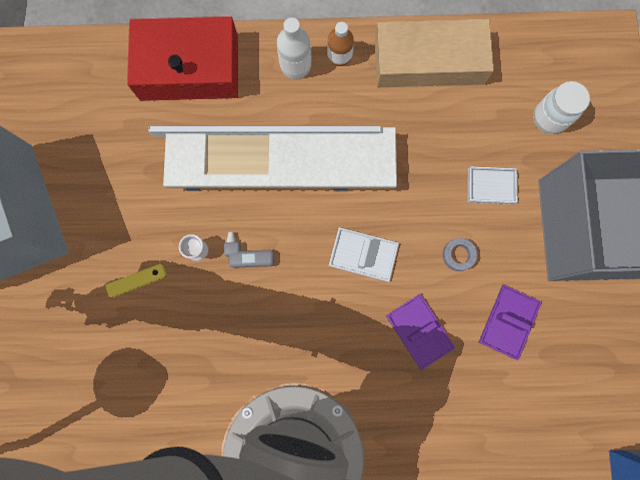

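View pics/side0.png

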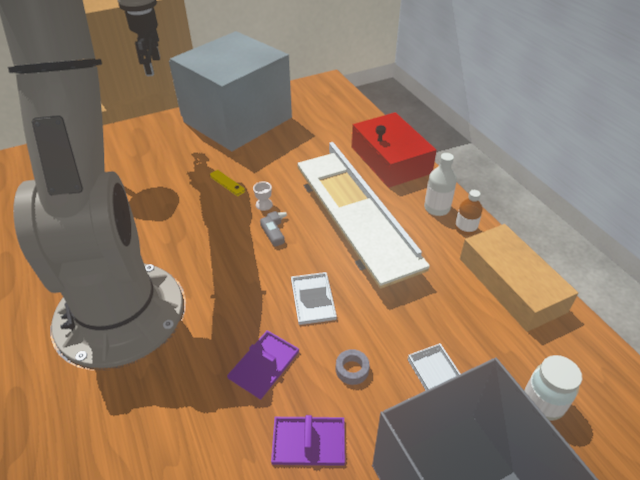

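Candidates with the tray's shape in the top view are the aluminium one with a plate at (364,254), two purple trays at (420,330) and (510,322), and the gripless dish at (492,185). Only the one at (364,254) is both aluminium and fitted with a grip. I'll confirm that in an enlarged crop, together with the board.

```bash
python3 - <<'E'
import cv2, numpy as np
a=cv2.imread("pics/top0.png")
c1=cv2.resize(a[220:290,320:410],None,fx=6,fy=6,interpolation=cv2.INTER_CUBIC)
c2=cv2.resize(a[115:200,145:405],None,fx=3,fy=3,interpolation=cv2.INTER_CUBIC)[:, :780]
o=np.zeros((255+330,780,3),np.uint8); o[:255]=c2; c1=cv2.resize(a[225:285,320:410],None,fx=5.5,fy=5.5,interpolation=cv2.INTER_CUBIC)
o[255:585,:495]=c1; cv2.imwrite("pics/crop1.png",o)
E
```

```text
(no output)
```

View pics/crop1.png

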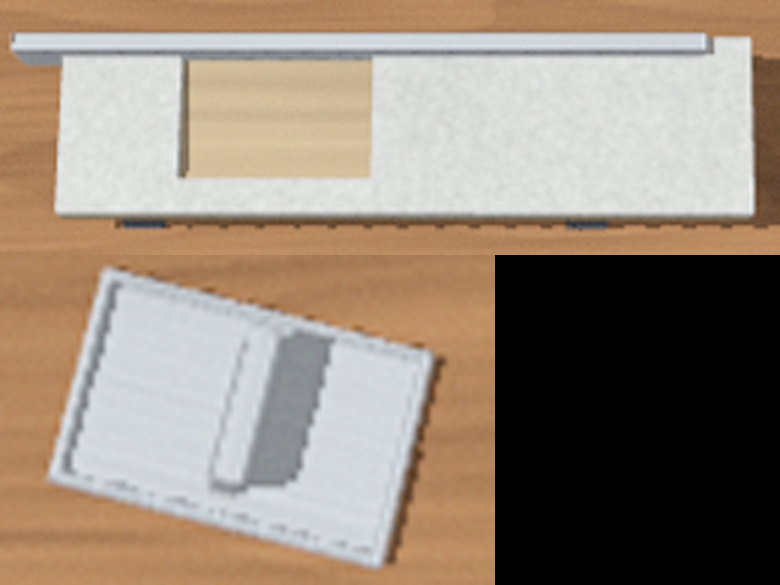

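The crop confirms the tray: aluminium with an upright plate, rim corners at top-view pixels (339,227), (399,243), (390,281) and (329,265). The pocket is the tan floor, with its edges at columns of about 205 and 269.

```bash
cat > h.py <<'E'
from rig import manip, viewer
import cv2, numpy as np
def ray(c,u,v,z):
    R=np.array(c["R"]);t=np.array(c["t"]);o=-R.T@t
    d=R.T@np.array([(u-c["cx"])/c["fx"],(v-c["cy"])/c["fy"],1]); return (o+d*(z-o[2])/d[2])[:2]
def proj(c,X):
    p=np.array(c["R"])@np.array(X)+np.array(c["t"]); return np.array([c["fx"]*p[0]/p[2]+c["cx"],c["fy"]*p[1]/p[2]+c["cy"]])
E
python3 - <<'E'
from h import *
c=viewer.capture("top")
A=lambda x,y:(145+x/3,115+y/3)
B=lambda x,y:(320+x/5.5,225+(y-255)/5.5)
def show(n,pts,f,z):
    P=np.array([ray(c,*f(*p),z) for p in pts]); print(n,np.round(P,4).tolist(),"mean",P.mean(0).round(4)); return P
r=show("rim",[(105,268),(435,352),(383,564),(50,478)],B,.012)
for i,j in((0,1),(3,2),(0,3),(1,2)):
    d=r[i]-r[j];print(np.linalg.norm(d),np.degrees(np.arctan2(d[1],d[0])))
g=show("grip",[(247,333),(285,333),(243,488),(212,480)],B,.046)
d=(g[0]+g[1]-g[2]-g[3])/2;print(np.linalg.norm(d),np.degrees(np.arctan2(d[1],d[0])))
f=show("bar near edge",[(12,48),(708,51)],A,.075);d=f[0]-f[1];print(np.linalg.norm(d),np.degrees(np.arctan2(d[1],d[0])))
show("bar far",[(12,34),(708,34)],A,.075)
show("board near",[(55,214),(755,214)],A,.06)
show("pocket L,R near corners",[(179,178),(371,177)],A,.06)
E
```

```text
rim [[0.463, -0.1065], [0.427, -0.2318], [0.3463, -0.2082], [0.3823, -0.083]] mean [ 0.4046 -0.1574]
0.13043809618517538 73.97167172948362
0.13025953941845672 73.9799540434947
0.08406826992910568 -16.217662730841916
0.0840502203829583 -16.339424981746003
grip [[0.4309, -0.1574], [0.4306, -0.1715], [0.373, -0.1537], [0.3763, -0.1423]] mean [ 0.4027 -0.1562]
0.058460461245609344 -16.35848352570108
bar near edge [[0.6649, 0.2831], [0.6492, -0.1969]] mean [0.657  0.0431]
0.48021210293502403 88.13196775877816
bar far [[0.675, 0.2833], [0.6615, -0.1974]] mean [0.6682 0.043 ]
board near [[0.55, 0.2551], [0.5369, -0.2257]] mean [0.5435 0.0147]
pocket L,R near corners [[0.5732, 0.1699], [0.5703, 0.0373]] mean [0.5718 0.1036]
```

```bash
cat >> h.py <<'E'
def rot(q):
    from scipy.spatial.transform import Rotation as Ro
    return Ro.from_quat([q[1],q[2],q[3],q[0]]).as_matrix()
FA=np.array([.613,.0444]); FY=np.radians(88.2)   # fence origin, direction of fence y
fy=np.array([np.cos(FY),np.sin(FY)]); fx=np.array([fy[1],-fy[0]])
def fen(x,y): return FA+x*fx+y*fy
def go(*P,yaw=None):
    s=manip.state(); R=rot(s["ee_rot"]); a=np.arctan2(R[1,1],R[0,1])
    for p in P: print(p,"->cm",np.round(R.T@(np.array(p)-s["tcp_pos"])*100,2))
    print("tooly yaw",np.degrees(a),"tilt",np.round(R[:,2],4),"twist",None if yaw is None else a-np.radians(yaw))
def st():
    s=manip.state(); d=s["tcp_pos"][:2]-FA
    print("t",round(s["time"],2),"tcp",s["tcp_pos"].round(4),"fence mm",(1e3*np.array([d@fx,d@fy])).round(1),"F",s["contact_force"].round(2),"M",s["moment"].round(2),"w",round(s["gripper_width"],3),"g",round(s["grip_force"],1))
E
python3 -c "
from h import *
go([.52,.25,.2],[.52,0,.18],[.404,-.157,.12],[.404,-.157,.022],yaw=73.9);print(fen(0,-.145),fen(0,.058))"
```

```text
[0.52, 0.25, 0.2] ->cm [-37.29 -23.44   1.82]
[0.52, 0, 0.18] ->cm [-47.48 -46.27   3.85]
[0.404, -0.157, 0.12] ->cm [-43.29 -65.33   9.87]
[0.404, -0.157, 0.022] ->cm [-43.29 -65.32  19.67]
tooly yaw 65.9482289972691 tilt [-4.e-04 -9.e-04 -1.e+00] twist -0.13878458536226534
[ 0.60844544 -0.10052845] [0.61482182 0.10237138]
```

```bash
python3 -m inch '{"xyz":[[-3,-2,0],[-7,-5,0],[-11,-8,0],[-15,-11,0],[-19,-14,0],[-23,-17,0],[-27,-19.5,0],[-31,-22,0],[-34,-25,0.5],[-36.5,-28.5,1]],"twist":[-0.02,-0.04,-0.06,-0.08,-0.1,-0.12,-0.139,-0.139,-0.139,-0.139]}' 0.6 60; python3 -c "
from h import *
go([.52,0,.18],[.404,-.157,.12],yaw=73.9)"
```

```text
time: 1.15
tcp_pos: [0.4932, 0.2056, 0.2084]
ee_rot: [0.0, 0.14, 0.99, 0.0]
contact_force: [0.6, -0.6, -0.4]
gripper_width: 0.605
grip_force: 0.0
[0.52, 0, 0.18] ->cm [ -8.28 -19.01   2.84]
[0.404, -0.157, 0.12] ->cm [ -1.49 -37.31   8.83]
tooly yaw 73.8794037232585 tilt [ 4.e-04  0.e+00 -1.e+00] twist -0.000359472842791142
```

```bash
python3 -m inch '{"xyz":[[-2,-4,0.5],[-4,-8,1],[-5.5,-12,1.5],[-6.5,-16,2],[-6,-20,3],[-5,-24,4],[-4,-28,5.5],[-3,-32,7],[-2,-35.5,8],[-1.5,-37.3,8.8]],"twist":[0,0,0,0,0,0,0,0,0,0]}' ; python3 - <<'E'
from h import *
go([.404,-.157,.12],[.404,-.157,.022],yaw=73.9); st()
a=viewer.capture("top"); b=viewer.capture("side")
o=np.zeros((600,800,3),np.uint8)
o[:300,:]=cv2.resize(a["frame"][205:295,250:490,::-1],(800,300),interpolation=cv2.INTER_CUBIC)
o[300:,:]=cv2.resize(b["frame"][210:345,240:420,::-1],(800,600),interpolation=cv2.INTER_CUBIC)[150:450]
cv2.imwrite("pics/above.png",o)
E
```

```text
time: 2.15
tcp_pos: [0.4011, -0.1573, 0.12]
ee_rot: [-0.0, 0.141, 0.99, -0.0]
contact_force: [0.6, 0.5, -0.0]
gripper_width: 0.595
grip_force: 0.0
[0.404, -0.157, 0.12] ->cm [-0.27  0.11 -0.  ]
[0.404, -0.157, 0.022] ->cm [-0.27  0.11  9.8 ]
tooly yaw 73.7605180350756 tilt [-8.e-04  0.e+00 -1.e+00] twist -0.0024344195350820552
t 2.15 tcp [ 0.4011 -0.1573  0.12  ] fence mm [-205.4 -208.3] F [ 0.59  0.48 -0.02] M [ 0.05 -0.01  0.01] w 0.595 g 0.0
```

View pics/above.png

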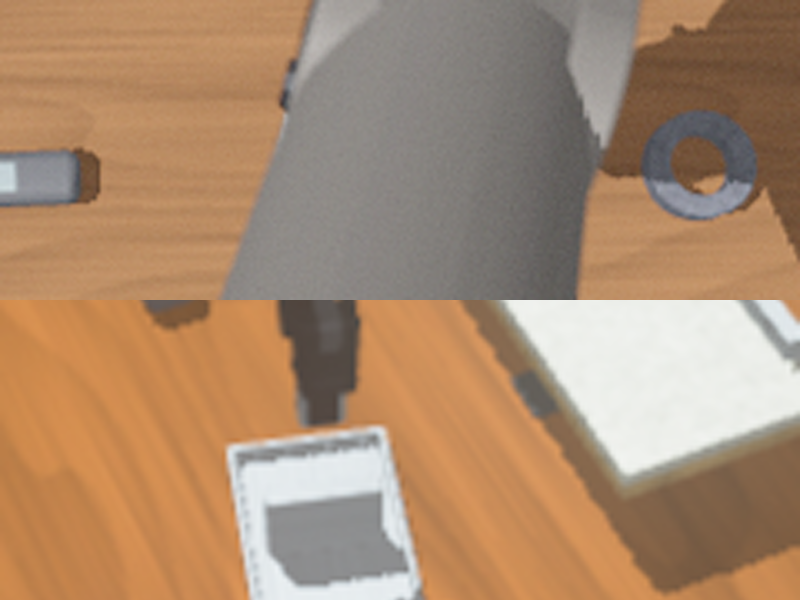

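The side view shows the fingers above the tray, in line with its grip. The top view is blocked by the arm. Descending now.

```bash
python3 -m inch '{"xyz":[[-0.1,0.05,1],[-0.2,0.1,2.5],[-0.25,0.1,4],[-0.25,0.1,5.5],[-0.25,0.1,7],[-0.25,0.1,8.2],[-0.25,0.1,9.1],[-0.25,0.1,9.7],[-0.25,0.1,9.8],[-0.25,0.1,9.8]],"twist":[0,0,0,0,0,0,0,0,0,0]}'; python3 -m inch '{"xyz":[[0,0,0],[0,0,0],[0,0,0],[0,0,0],[0,0,0],[0,0,0],[0,0,0],[0,0,0],[0,0,0],[0,0,0]],"twist":[0,0,0,0,0,0,0,0,0,0]}' 0 70; python3 -c "
from h import *
st()
a=viewer.capture('side');print(proj(a,[.404,-.157,.046]));cv2.imwrite('pics/grasp.png',cv2.resize(a['frame'][230:350,240:400,::-1],(800,600),interpolation=cv2.INTER_CUBIC))"
```

```text
time: 3.25
tcp_pos: [0.406, -0.155, 0.0226]
ee_rot: [0.0, 0.14, 0.99, -0.0]
contact_force: [-0.4, -0.4, -0.4]
gripper_width: 0.595
grip_force: 0.0
time: 4.25
tcp_pos: [0.4062, -0.155, 0.0231]
ee_rot: [0.0, 0.14, 0.99, 0.0]
contact_force: [-1.6, 0.7, 14.4]
gripper_width: 0.112
grip_force: 68.7
t 4.25 tcp [ 0.4062 -0.155   0.0231] fence mm [-200.4 -205.8] F [-1.59  0.7  14.41] M [ 0.22  0.64 -0.07] w 0.112 g 68.7
[312.5912159  286.08814061]
```

View pics/grasp.png

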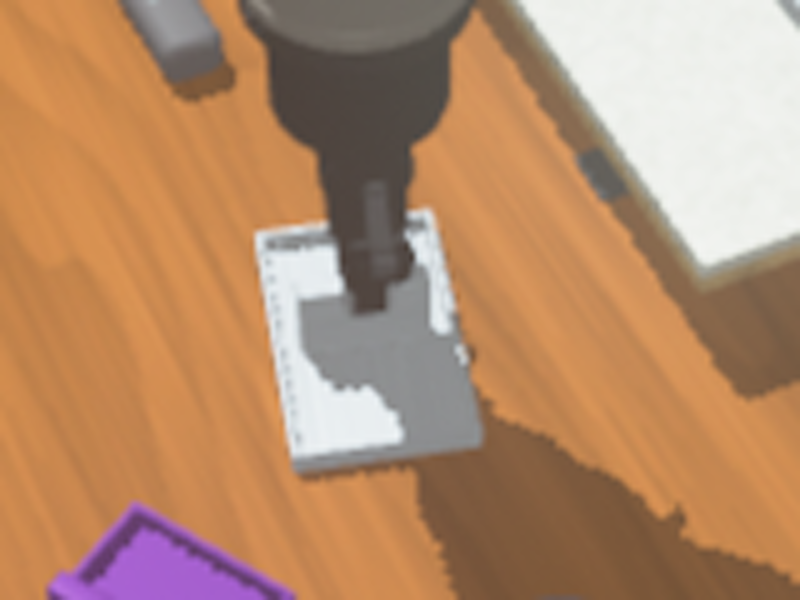

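The tray is gripped and the fingers straddle the plate. Lift and carry it to above the lane start.

```bash
python3 -c "
from h import *
go([.4062,-.155,.143],[*fen(0.0,-.145),.123],yaw=88.2)"; python3 -m inch '{"xyz":[[0,0,-0.5],[0,0,-1.5],[0,0,-3],[0,0,-4.5],[0,0,-6],[0,0,-7.5],[0,0,-9],[0,0,-10.5],[0,0,-11.5],[0,0,-12]],"twist":[0,0,0,0,0,0,0,0,0,0]}'; python3 -c "
from h import *
st();go([*fen(0.0,-.145),.123],[*fen(0.0,-.145),.086],yaw=88.2)"
```

```text
[0.4062, -0.155, 0.143] ->cm [-1.000e-02  0.000e+00 -1.199e+01]
[np.float64(0.6084454399336714), np.float64(-0.10052845125303109), 0.123] ->cm [-17.92  10.84  -9.97]
tooly yaw 73.89710459549791 tilt [ 8.e-04  2.e-04 -1.e+00] twist -0.24963261737692788
time: 5.3
tcp_pos: [0.4062, -0.155, 0.1436]
ee_rot: [0.001, 0.14, 0.99, 0.0]
contact_force: [0.3, 1.2, -3.2]
gripper_width: 0.114
grip_force: 69.1
t 5.3 tcp [ 0.4062 -0.155   0.1436] fence mm [-200.5 -205.8] F [ 0.35  1.17 -3.22] M [-0.01 -0.03  0.04] w 0.114 g 69.1
[np.float64(0.6084454399336714), np.float64(-0.10052845125303109), 0.123] ->cm [-17.92  10.84   2.09]
[np.float64(0.6084454399336714), np.float64(-0.10052845125303109), 0.086] ->cm [-17.92  10.84   5.79]
tooly yaw 73.90847585191342 tilt [ 1.3e-03  1.0e-04 -1.0e+00] twist -0.24943415151238857
```

```bash
python3 -m inch '{"xyz":[[-1,0.6,0],[-3,1.8,0],[-5.5,3.3,0],[-8,4.8,0],[-10.5,6.3,0],[-13,7.8,0],[-15,9.1,0.3],[-16.8,10.2,0.8],[-17.7,10.8,1.4],[-17.9,10.8,1.8]],"twist":[-0.02,-0.05,-0.08,-0.11,-0.14,-0.17,-0.2,-0.225,-0.245,-0.25]}'; python3 - <<'E'
from h import *
st();go([*fen(0.0,-.145),.090],[*fen(0.0,-.145),.083],yaw=88.2)
a=viewer.capture("top"); b=viewer.capture("side")
o=np.zeros((600,800,3),np.uint8)
o[:270]=cv2.resize(a["frame"][115:210,140:420,::-1],(800,270),interpolation=cv2.INTER_CUBIC)
o[270:]=cv2.resize(b["frame"][180:310,285:480,::-1],(800,533),interpolation=cv2.INTER_CUBIC)[130:460]
cv2.imwrite("pics/lane.png",o)
E
```

```text
time: 6.3
tcp_pos: [0.6083, -0.1, 0.1229]
ee_rot: [-0.001, 0.014, 1.0, -0.0]
contact_force: [-0.1, 0.4, -2.9]
gripper_width: 0.116
grip_force: 69.1
t 6.3 tcp [ 0.6083 -0.1     0.1229] fence mm [  -0.2 -144.5] F [-0.12  0.44 -2.87] M [-0.    0.02  0.01] w 0.116 g 69.1
[np.float64(0.6084454399336714), np.float64(-0.10052845125303109), 0.09] ->cm [-0.02 -0.05  3.29]
[np.float64(0.6084454399336714), np.float64(-0.10052845125303109), 0.083] ->cm [-0.02 -0.05  3.99]
tooly yaw 88.35778057328082 tilt [-0.0016 -0.     -1.    ] twist 0.002753790499434361
```

View pics/lane.png

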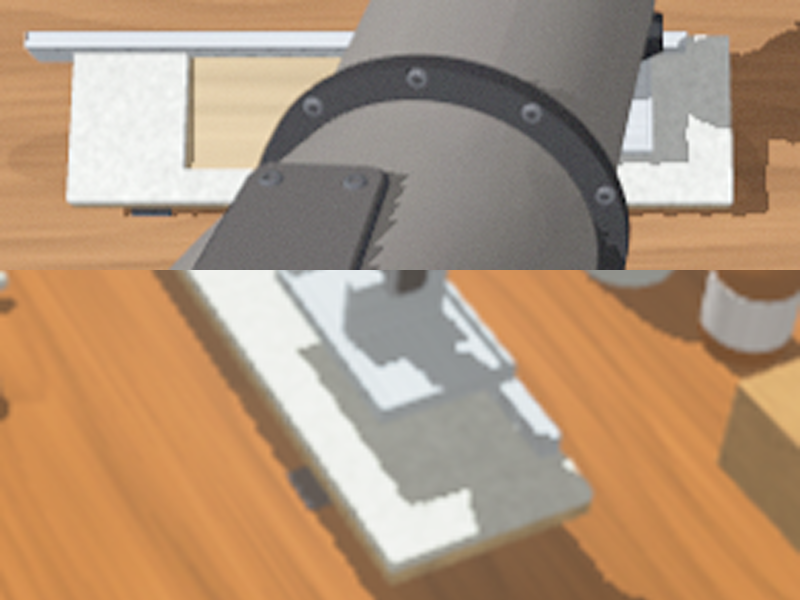

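The tray hangs level above the lane start, parallel to the fence. Lowering onto the board.

```bash
python3 -m inch '{"xyz":[[0,0,0.5],[0,0,1.2],[0,0,2],[0,0,2.7],[0,0,3.2],[0,0,3.5],[0,0,3.7],[0,0,3.8],[0,0,3.9],[0,0,4.0]],"twist":[0,0,0,0,0,0,0,0,0,0]}'; python3 -c "
from h import *
st()"
```

```text
time: 7.4
tcp_pos: [0.608, -0.1008, 0.0846]
ee_rot: [0.0, 0.015, 1.0, -0.0]
contact_force: [0.5, 0.7, -2.1]
gripper_width: 0.114
grip_force: 69.1
t 7.4 tcp [ 0.608  -0.1008  0.0846] fence mm [  -0.5 -145.3] F [ 0.49  0.67 -2.14] M [ 0.06 -0.01 -0.  ] w 0.114 g 69.1
```

```bash
python3 -m inch '{"xyz":[[0,0,0],[0,0,0],[0,0,0.05],[0,0,0.05],[0,0,0.1],[0,0,0.1],[0,0,0.15],[0,0,0.15],[0,0,0.15],[0,0,0.15]],"twist":[0,0,0,0,0,0,0,0,0,0]}'; python3 -c "
from h import *
st()"
```

```text
time: 8.4
tcp_pos: [0.6079, -0.1008, 0.0832]
ee_rot: [0.0, 0.015, 1.0, 0.0]
contact_force: [-2.6, 0.4, 4.0]
gripper_width: 0.113
grip_force: 69.9
t 8.4 tcp [ 0.6079 -0.1008  0.0832] fence mm [  -0.6 -145.3] F [-2.62  0.38  4.03] M [0.09 0.51 0.04] w 0.113 g 69.9
```

Contact with the board, about 7 N down. Next, nudge it against the fence (tool -x).

```bash
python3 -m inch '{"xyz":[[-0.04,0,0],[-0.08,0,0],[-0.12,0,0],[-0.16,0,0],[-0.2,0,0],[-0.24,0,0],[-0.28,0,0],[-0.28,0,0],[-0.28,0,0],[-0.28,0,0]],"twist":[0,0,0,0,0,0,0,0,0,0]}'; python3 -c "
from h import *
st()"
```

```text
time: 9.4
tcp_pos: [0.6101, -0.101, 0.0832]
ee_rot: [-0.001, 0.016, 1.0, 0.0]
contact_force: [-6.8, -0.3, 8.7]
gripper_width: 0.114
grip_force: 70.5
t 9.4 tcp [ 0.6101 -0.101   0.0832] fence mm [   1.6 -145.5] F [-6.75 -0.28  8.68] M [ 0.12  1.53 -0.03] w 0.114 g 70.5
```

```bash
python3 -m inch '{"xyz":[[-0.02,0,0],[-0.04,0,0],[-0.06,0,0],[-0.08,0,0],[-0.1,0,0],[-0.1,0,0],[-0.1,0,0],[-0.1,0,0],[-0.1,0,0],[-0.1,0,0]],"twist":[0,0,0,0,0,0,0,0,0,0]}'; python3 -c "
from h import *
st()
s=manip.state();print(rot(s['ee_rot'])[:,2].round(4))"
```

```text
time: 10.4
tcp_pos: [0.611, -0.1011, 0.0832]
ee_rot: [-0.001, 0.016, 1.0, 0.0]
contact_force: [-6.6, 1.3, 8.7]
gripper_width: 0.113
grip_force: 70.6
t 10.4 tcp [ 0.611  -0.1011  0.0832] fence mm [   2.6 -145.5] F [-6.58  1.27  8.71] M [0.08 1.55 0.02] w 0.113 g 70.6
[-1.1e-03  1.0e-04 -1.0e+00]
```

```bash
python3 -m inch '{"xyz":[[-0.03,0,0],[-0.06,0,0],[-0.09,0,0],[-0.12,0,0],[-0.15,0,0],[-0.15,0,0],[-0.15,0,0],[-0.15,0,0],[-0.15,0,0],[-0.15,0,0]],"twist":[0,0,0,0,0,0,0,0,0,0]}'; python3 -c "
from h import *
st()
s=manip.state();print(rot(s['ee_rot'])[:,2].round(4))"
```

```text
time: 11.4
tcp_pos: [0.6125, -0.1011, 0.0832]
ee_rot: [-0.001, 0.016, 1.0, 0.0]
contact_force: [-7.0, 1.4, 7.8]
gripper_width: 0.112
grip_force: 70.6
t 11.4 tcp [ 0.6125 -0.1011  0.0832] fence mm [   4.1 -145.5] F [-7.04  1.42  7.78] M [0.11 1.62 0.03] w 0.112 g 70.6
[-1.2e-03  1.0e-04 -1.0e+00]
```

```bash
python3 -m inch '{"xyz":[[-0.03,0,0],[-0.06,0,0],[-0.09,0,0],[-0.12,0,0],[-0.15,0,0],[-0.15,0,0],[-0.15,0,0],[-0.15,0,0],[-0.15,0,0],[-0.15,0,0]],"twist":[0,0,0,0,0,0,0,0,0,0]}'; python3 - <<'E'
from h import *
st()
b=viewer.capture("side")
cv2.imwrite("pics/fence.png",cv2.resize(b["frame"][190:290,320:453,::-1],(800,600),interpolation=cv2.INTER_CUBIC))
E
```

```text
time: 12.4
tcp_pos: [0.6127, -0.1013, 0.0831]
ee_rot: [-0.002, 0.016, 1.0, 0.0]
contact_force: [-15.9, 0.9, 16.5]
gripper_width: 0.116
grip_force: 71.7
t 12.4 tcp [ 0.6127 -0.1013  0.0831] fence mm [   4.3 -145.6] F [-15.94   0.93  16.53] M [0.16 3.53 0.09] w 0.116 g 71.7
```

View pics/fence.png

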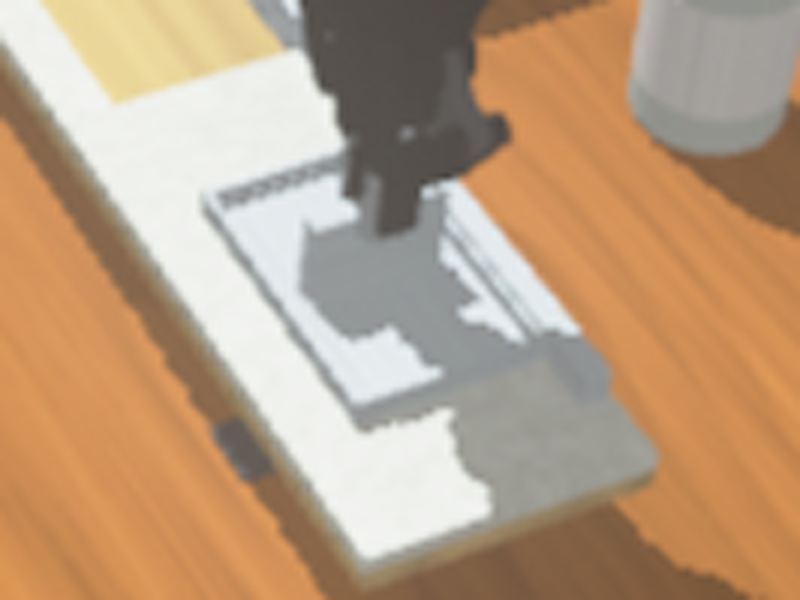

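The tray is against the fence with about 9 N of fence reaction, and flat on the board. I'll ease off slightly and slide left.

```bash
python3 -m inch '{"xyz":[[0.05,0,0],[0.1,0.2,0],[0.1,0.6,0],[0.1,1.2,0],[0.1,1.9,0],[0.1,2.6,0],[0.1,3.3,0],[0.1,4,0],[0.1,4.6,0],[0.1,5,0]],"twist":[0,0,0,0,0,0,0,0,0,0]}'; python3 -c "
from h import *
st()
s=manip.state();print(rot(s['ee_rot']).round(4)[:,1:])"
```

```text
time: 13.45
tcp_pos: [0.614, -0.0537, 0.0832]
ee_rot: [-0.001, 0.016, 1.0, -0.001]
contact_force: [-10.1, -12.6, 9.6]
gripper_width: 0.111
grip_force: 70.7
t 13.45 tcp [ 0.614  -0.0537  0.0832] fence mm [  4.1 -98.1] F [-10.09 -12.58   9.62] M [-2.86  2.14  0.1 ] w 0.111 g 70.7
[[ 0.0329 -0.0018]
 [ 0.9995 -0.0026]
 [-0.0027 -1.    ]]
```

```bash
python3 -m inch '{"xyz":[[0.03,0.5,-0.03],[0.05,1.1,-0.05],[0.05,1.8,-0.05],[0.05,2.5,-0.05],[0.05,3.2,-0.05],[0.05,3.9,-0.05],[0.05,4.6,-0.05],[0.05,5.3,-0.05],[0.05,5.9,-0.05],[0.05,6.3,-0.05]],"twist":[0,0,0,0,0,0,0,0,0,0]}'; python3 -c "
from h import *
st()
s=manip.state();print(rot(s['ee_rot']).round(4)[:,1:])"
```

```text
time: 14.45
tcp_pos: [0.6159, 0.0106, 0.0834]
ee_rot: [-0.001, 0.016, 1.0, -0.001]
contact_force: [-7.5, -8.3, 4.9]
gripper_width: 0.118
grip_force: 70.1
t 14.45 tcp [0.6159 0.0106 0.0834] fence mm [  3.9 -33.7] F [-7.47 -8.25  4.88] M [-1.95  1.4   0.14] w 0.118 g 70.1
[[ 0.0317 -0.0015]
 [ 0.9995 -0.0016]
 [-0.0017 -1.    ]]
```

```bash
python3 -m inch '{"xyz":[[0,0.6,0],[0,1.3,0],[0,2,0],[0,2.8,0],[0,3.6,0],[0,4.4,0],[0,5.2,0],[0,6,0],[0,6.6,0],[0,7,0]],"twist":[0,0,0,0,0,0,0,0,0,0]}'; python3 - <<'E'
from h import *
st()
s=manip.state();print(rot(s['ee_rot']).round(4)[:,1:])
a=viewer.capture("top"); b=viewer.capture("side")
o=np.zeros((600,800,3),np.uint8)
o[:240]=cv2.resize(a["frame"][120:195,145:395,::-1],(800,240),interpolation=cv2.INTER_CUBIC)
o[240:]=cv2.resize(b["frame"][155:215,295:428,::-1],(800,360),interpolation=cv2.INTER_CUBIC)
cv2.imwrite("pics/slide.png",o)
for y in(-.009,.125): print(proj(a,[*fen(-.044,y),.06]),proj(b,[*fen(-.044,y),.06]))
E
```

```text
time: 15.45
tcp_pos: [0.6182, 0.0823, 0.0831]
ee_rot: [-0.001, 0.015, 1.0, -0.0]
contact_force: [-5.0, -3.1, -2.1]
gripper_width: 0.118
grip_force: 69.2
t 15.45 tcp [0.6182 0.0823 0.0831] fence mm [ 4. 38.] F [-5.04 -3.12 -2.13] M [-0.87  1.09  0.06] w 0.118 g 69.2
[[ 3.050e-02 -1.400e-03]
 [ 9.995e-01 -4.000e-04]
 [-5.000e-04 -1.000e+00]]
[268.91252034 174.73229889] [338.7338777  207.33432427]
[204.25698466 174.47236558] [317.39560334 177.21881604]
```

View pics/slide.png

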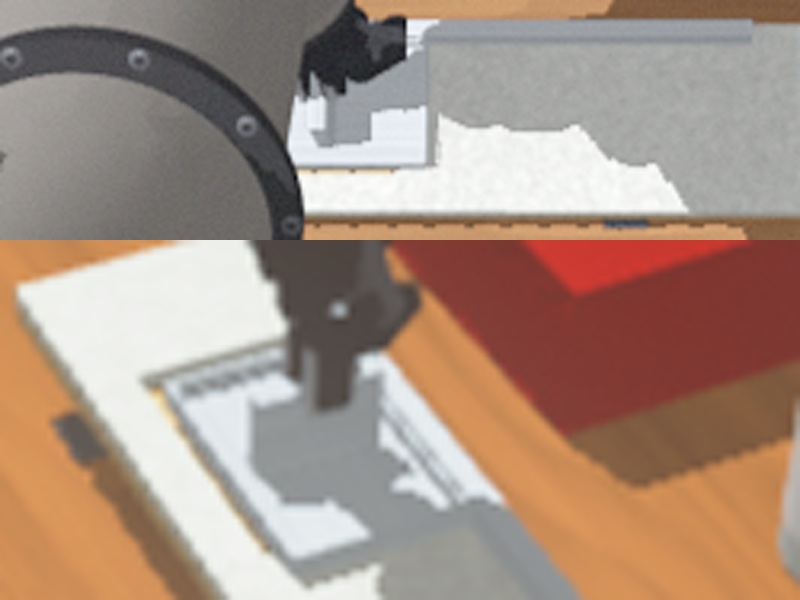

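The tray is level. Its left wall is still about 20 mm short of the pocket's left edge. Continuing slowly with light pressure down, to feel the dip.

```bash
python3 -m inch '{"xyz":[[0,0.3,0.02],[0,0.6,0.04],[0,0.9,0.06],[0,1.15,0.06],[0,1.35,0.06],[0,1.5,0.06],[0,1.6,0.06],[0,1.7,0.06],[0,1.75,0.06],[0,1.8,0.06]],"twist":[0,0,0,0,0,0,0,0,0,0]}'; python3 -c "
from h import *
st()
s=manip.state();print(rot(s['ee_rot']).round(4)[:,1:])"
```

```text
time: 16.55
tcp_pos: [0.6187, 0.0991, 0.0825]
ee_rot: [-0.001, 0.016, 1.0, -0.0]
contact_force: [-6.4, -4.5, -2.1]
gripper_width: 0.112
grip_force: 69.2
t 16.55 tcp [0.6187 0.0991 0.0825] fence mm [ 4.  54.9] F [-6.44 -4.46 -2.08] M [-1.08  1.42  0.11] w 0.112 g 69.2
[[ 3.140e-02 -1.500e-03]
 [ 9.995e-01 -9.000e-04]
 [-9.000e-04 -1.000e+00]]
```

```bash
python3 -m inch '{"xyz":[[0,0.05,0],[0,0.1,0],[0,0.15,0],[0,0.2,0.0],[0,0.22,0.05],[0,0.22,0.1],[0,0.22,0.15],[0,0.22,0.2],[0,0.22,0.2],[0,0.22,0.2]],"twist":[0,0,0,0,0,0,0,0,0,0]}'; python3 -c "
from h import *
st()
s=manip.state();print(rot(s['ee_rot']).round(4)[:,1:])"
```

```text
time: 17.55
tcp_pos: [0.6186, 0.1018, 0.0812]
ee_rot: [-0.001, 0.015, 1.0, -0.0]
contact_force: [-11.3, -2.9, 10.0]
gripper_width: 0.114
grip_force: 70.8
t 17.55 tcp [0.6186 0.1018 0.0812] fence mm [ 3.8 57.6] F [-11.32  -2.89   9.98] M [-0.88  2.58  0.14] w 0.114 g 70.8
[[ 3.100e-02 -1.700e-03]
 [ 9.995e-01 -1.000e-04]
 [-1.000e-04 -1.000e+00]]
```

```bash
python3 -m inch '{"xyz":[[0.03,0,-0.05],[0.06,0,-0.05],[0.08,0,-0.05],[0.08,0.03,-0.05],[0.08,0.06,-0.05],[0.08,0.1,-0.05],[0.08,0.1,0],[0.08,0.1,0],[0.08,0.1,0.05],[0.08,0.1,0.05]],"twist":[0,0,0,0,0,0,0,0,0,0]}'; python3 -c "
from h import *
st()
s=manip.state();print(rot(s['ee_rot']).round(4)[:,1:])"
```

```text
time: 18.55
tcp_pos: [0.6187, 0.1034, 0.0804]
ee_rot: [-0.0, 0.015, 1.0, 0.0]
contact_force: [-4.4, -1.1, -1.6]
gripper_width: 0.115
grip_force: 69.3
t 18.55 tcp [0.6187 0.1034 0.0804] fence mm [ 3.8 59.2] F [-4.44 -1.06 -1.55] M [-0.21  0.82  0.15] w 0.115 g 69.3
[[ 3.070e-02 -1.000e-04]
 [ 9.995e-01  2.000e-04]
 [ 2.000e-04 -1.000e+00]]
```

It has dipped and is free. Lowering the rest gently.

```bash
python3 -m inch '{"xyz":[[0.02,0,0.05],[0.03,0,0.1],[0.03,0,0.15],[0.03,0,0.2],[0.03,0,0.25],[0.03,0,0.3],[0.03,0,0.35],[0.03,0,0.4],[0.03,0,0.4],[0.03,0,0.4]],"twist":[0,0,0,0,0,0,0,0,0,0]}'; python3 -c "
from h import *
st()
s=manip.state();print(rot(s['ee_rot']).round(4)[:,1:])"
```

```text
time: 19.55
tcp_pos: [0.6184, 0.1032, 0.0764]
ee_rot: [0.0, 0.015, 1.0, -0.0]
contact_force: [-0.6, 0.4, -3.4]
gripper_width: 0.112
grip_force: 69.1
t 19.55 tcp [0.6184 0.1032 0.0764] fence mm [ 3.6 58.9] F [-0.58  0.42 -3.39] M [0.06 0.14 0.08] w 0.112 g 69.1
[[ 3.090e-02  1.000e-04]
 [ 9.995e-01 -0.000e+00]
 [-0.000e+00 -1.000e+00]]
```

```bash
python3 -m inch '{"xyz":[[0,0,0.05],[0,0,0.1],[0,0,0.15],[0,0,0.18],[0,0,0.2],[0,0,0.22],[0,0,0.25],[0,0,0.28],[0,0,0.28],[0,0,0.28]],"twist":[0,0,0,0,0,0,0,0,0,0]}'; python3 -c "
from h import *
st()"
```

```text
time: 20.55
tcp_pos: [0.6183, 0.1032, 0.0741]
ee_rot: [-0.0, 0.015, 1.0, 0.0]
contact_force: [-4.6, 0.4, 7.4]
gripper_width: 0.112
grip_force: 70.5
t 20.55 tcp [0.6183 0.1032 0.0741] fence mm [ 3.5 58.9] F [-4.56  0.36  7.45] M [-0.08  1.07  0.01] w 0.112 g 70.5
```

It is seated, 9.1 mm below the board's surface level and bearing on the pocket floor. Ease off, release and rise.

```bash
python3 -m inch '{"xyz":[[0,0,-0.03],[0,0,-0.05],[0,0,-0.05],[0,0,-0.05],[0,0,-0.05],[0,0,-0.05],[0,0,-0.05],[0,0,-0.05],[0,0,-0.05],[0,0,-0.05]],"twist":[0,0,0,0,0,0,0,0,0,0]}' 0.5; python3 -c "
from h import *
st()"; python3 -m inch '{"xyz":[[0,0,-0.3],[0,0,-0.9],[0,0,-1.8],[0,0,-3],[0,0,-4.5],[0,0,-6],[0,0,-8],[0,0,-10],[0,0,-12],[0,0,-13]],"twist":[0,0,0,0,0,0,0,0,0,0]}'; python3 -c "
from h import *
st();go([.56,-.15,.22])"
```

```text
time: 21.55
tcp_pos: [0.6184, 0.1032, 0.0741]
ee_rot: [-0.0, 0.015, 1.0, -0.0]
contact_force: [0.3, -0.1, 0.3]
gripper_width: 0.497
grip_force: 0.0
t 21.55 tcp [0.6184 0.1032 0.0741] fence mm [ 3.5 58.9] F [ 0.33 -0.05  0.26] M [ 0.04 -0.01  0.05] w 0.497 g 0.0
time: 22.55
tcp_pos: [0.6191, 0.1032, 0.2069]
ee_rot: [0.001, 0.015, 1.0, 0.0]
contact_force: [0.3, -0.4, 0.2]
gripper_width: 0.5
grip_force: 0.0
t 22.55 tcp [0.6191 0.1032 0.2069] fence mm [ 4.3 59. ] F [ 0.34 -0.45  0.25] M [0.   0.02 0.03] w 0.5 g 0.0
[0.56, -0.15, 0.22] ->cm [  5.12 -25.49  -1.34]
tooly yaw 88.22451931694633 tilt [ 2.6e-03  9.0e-04 -1.0e+00] twist None
```

Move aside for a clear look.

```bash
python3 -m inch '{"xyz":[[0.3,-1.5,-0.3],[1,-4.5,-1],[1.5,-8,-1],[2,-11.5,-1],[2.5,-15,-1],[3,-18.5,-1],[3.5,-21.5,-1],[4,-24,-1],[4.5,-25.5,-1],[4.5,-26,-1]],"twist":[0,0,0,0,0,0,0,0,0,0]}'; python3 - <<'E'
from h import *
st()
a=viewer.capture("top"); b=viewer.capture("side")
o=np.zeros((600,800,3),np.uint8)
o[:300]=cv2.resize(a["frame"][115:205,145:385,::-1],(800,300),interpolation=cv2.INTER_CUBIC)
o[300:]=cv2.resize(b["frame"][145:215,280:467,::-1],(800,300),interpolation=cv2.INTER_CUBIC)
cv2.imwrite("pics/end.png",o)
E
```

```text
time: 23.55
tcp_pos: [0.5641, -0.1573, 0.2139]
ee_rot: [-0.0, 0.017, 1.0, -0.0]
contact_force: [0.5, 0.4, -0.6]
gripper_width: 0.505
grip_force: 0.0
t 23.55 tcp [ 0.5641 -0.1573  0.2139] fence mm [ -42.5 -203.2] F [ 0.53  0.36 -0.61] M [ 0.04  0.01 -0.  ] w 0.505 g 0.0
```

View pics/end.png

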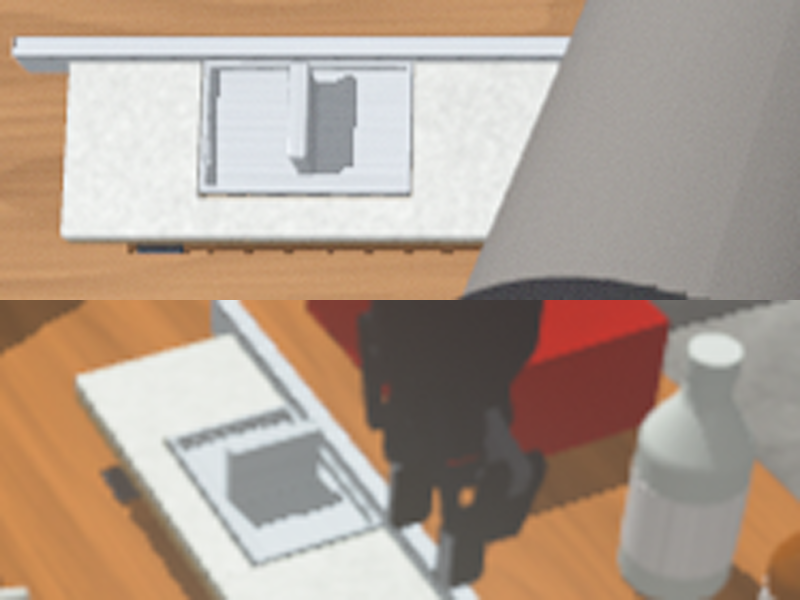

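The tray sits flat in the pocket (crop columns 198–412), its rim just above the board all round, and the gripper is clear.

```bash
python3 -c "
from rig import manip
print(manip.job_done())"
```

```text
the job is handed in; nothing more can be done
None
```

The tray is lying flat and fully down in the pocket, released, after sliding along the fence held level; it caught briefly at the pocket's edge (about 12 N) before dropping in. I handed the job in at about 24 s, and nothing else on the table was touched.

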